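# Swing a cast box home in the drilling jig and wedge it

## Robot

A 6-joint arm with a two-finger parallel gripper is mounted at the origin on a cart in front of the work surface, level with it; the furniture and walls round the work are solid. World frame = base frame: x ahead of the robot, y to its left, z up, the work surface at z = 0. Lengths are in m, angles in rad, forces in N, time in s.
With the tool pointing down it reaches from about 0.35 to 0.975 m from the base axis. Payload 4.9 kg.
Tool frame: the origin (TCP) lies on the front face of the gripper's body, between the roots of the fingers; the fingertips stand ctrl.tip_extent ahead of it and the grasp point (between the pads) lies 54 mm ahead of it (ctrl.tip_extent is the distance from the TCP to the fingertips, in m); z points along the fingers, y is the line along which they close (so a half turn about z gives the same grasp; the last joint's range is limited). The gripper opens to 85 mm and grips with 20 to 120 N. Pads are 22 mm wide; open, the fingers measure 114 mm over their backs; the gripper's body (76 mm by 85 mm) begins 54 mm behind the grasp point. The pads swing forward as they close: fully open they stand 13 mm farther back than shut.
Start: joints at [-1.373, 0.053, 1.613, -0, 1.476, -0.119], TCP at [0.195, -0.594, 0.304] pointing down, gripper open.
Joint ranges: [-3.01, 3.01], [-1.01, 2.22], [0.06, 2.58], [-1.02, 4.17], [0.09, 2.62], [-3.14, 3.14]. Speed limits (rad/s): [2.57, 2.57, 3.14, 3.14, 3.14, 3.14].

## Interface

Orientations are given as a rotation vector (axis times angle).
In Python, from station import ctrl gives the robot as it stands.
- The arm moves only by the tool apply_moves, never from a script. Its argument "rows" is one flat list of numbers, 6 for each row, row after row: the shift along the tool's x, y, z normalised to -1 to 1, where 1 is 0.6 m, then the turn, a rotation vector about the tool's x, y, z normalised to -1 to 1, where 1 is 90 degrees. A call has 1 to 20 rows; each row is the pose to reach, as a shift and turn from the pose commanded when the call began, along the tool's axes at that moment; what a row does not reach only later rows make up. A row lasts 1/10 s, in which the tool goes at most 50 mm and 8.59 degrees, less where a joint would pass 70% of its speed; a pose out of reach is approached as far as the arm can. A call with a number of a shift or a turn outside -1 to 1 is refused whole. A call with a gripper value outside its range is refused whole. "grip" is the opening, from 0 (shut) to 1 (fully open), set as the call begins (left out, the last holds). The fingers move at their own pace and stop on an object; "grip_force" is the grip in N (left out, the last holds). Time passes only in rows, so rows that repeat a pose let the fingers close. It gives the time, the measured TCP pose, the force, the opening and the grip force at its end, in the units of the state.
- ctrl.get_obs(): the state, without advancing time (a new reading comes with each control period).
- ctrl.get_image(name): name is "side" or "top" or "wrist"; returns (picture, depth): 480x640x3 uint8, blue, green, red; 480x640 float32, m along the optical axis (not along the pixel's ray), 0 where there is no reading.
- ctrl.camera_model(name): a dict with "mtx" (3x3 intrinsics, pixels), "R" (3x3) and "t" (3): a world point X has camera coordinates R X + t; the wrist camera has in their place "tool_from_camera" (4x4, takes a point from camera to tool coordinates, whose origin is the TCP and whose axes are the flange's). Camera axes: x right, y down, z forward; pixel columns grow to the right and rows downward; lengths in m; the calibration is good to about 2 mm. A picture is of the moment at which its call begins: read the wrist's pose just before it. camera_model takes no time and is no camera call.
- ctrl.finish_job(): hands the job in; it is judged then, once.
The state is a dict: "t": time; "q": joint angles; "dq": joint speeds; "effort": joint torques, N m; "tool_pos": TCP position; "tool_rot": TCP orientation; "contact_force": force on the tool from outside, world axes, zero at the start; "wrist_torque": the same for the moment, N m; "opening": finger opening in m; "grip_force": force on a finger pad.
Only numpy, scipy, OpenCV 4.12 (cv2) and the standard library are available. Lean on these libraries where they do the work, as an engineer would, in place of code of your own. Each camera call takes 0.05 s, during which the arm holds its last target. There are 200 camera calls.

## Task

The little cast-aluminium box sits by one flange hole on the dowel of the steel drilling jig. Push it near its free corner so that it swings about the dowel until its side is pressed home against the tip of the stop screw (how far that screw stands out is set anew for every batch, so go by feel), let go, then push the sliding wedge in by its upright tab until it is jammed tight between slot and box, so that the box stays held between wedge and stop. Work by hand feel: push both firmly home, with some 12 N, but never with more than 18 N on box, wedge or stop, or the stop's fine setting is spoilt. Keep the box flat on the jig and on its dowel, and leave the marker, connector and display board lying beside the jig where they are.

Things in the scene. Friction and masses are not known exactly. Their poses are not given: they have to be found in the camera images.
- jig: Fixed steel plate, 128 (its x) by 184 (y) by 12 mm, on the desk. Origin at centre of underside, z up, +x from the edge near the robot to the stop, +y from the wedge's end to the dowel's end. In these axes (mm): dowel at x -14, y 64; stop screw's axis at y 2, 17 above the plate's top, pointing to -x; wedge slot along y at x -38.5.
- pin (a point): Foot of the fixed dowel, on the plate's top face (12 mm above the desk): an upright steel pin 6 mm in diameter, 13 mm high. Axes as the jig's.
- enclosure: Loose flanged cast box, 0.2 to 0.42 kg. Origin on the axis of the hole on the dowel (0.5 mm play), at the underside. In its axes (mm): box proper y -9 to -75, x -9 (front, to be pushed) to 47 (back, meets the stop 62 from the dowel), 29 high; flanges 4 high from y 9 to -9 and -75 to -93. Yaw against the jig: -0.30 to -0.48 rad at start, home between -0.12 and 0.12 by the screw's setting.
- corner (a point): On the upright front edge of the box proper at its free end, 15 mm above its underside (box axes x -9, y -75 mm). Push the front side 12 to 20 mm from this edge towards the dowel, 10 to 20 mm above the plate; 1 to 3 N slides it, up to 8 N if the finger also bears down on it; it stays where left. The wedge later bears on this same edge.
- stop: Fixed stop block, 18 x 34 x 28 mm, with the stop screw, an 8 mm rod standing out of it towards the box. Origin at the centre of the block's underside, on the plate's top (jig x 57.5, y 2 mm). The screw's tip stands 18 to 31 mm from the origin towards -x; the setting differs each time and is not measured. It does not yield.
- wedge (a joint): Travel of the wedge, m: 0 = drawn out, grows as it is pushed to jig +y, 0.072 = end of slot. Starts at 0 to 0.008. Pushing takes about 2 N, plus 0.5 N at 20 mm/s. Taper 25 degrees; it meets the box, once home, at about 0.028 to 0.066 (unmeasured). The push then rises as it jams: some 11 to 15 N on the tab wedges it well, and it stays where left.
- tab (a point): Centre of the outer face of the wedge's upright tab: push here towards jig +y. Moves with the wedge. The tab is 28 mm wide (jig x), 10 mm thick (y) and reaches from 4 to 47 mm above the plate's top; this point is 34 mm above the plate. Axes as the jig's.
- marker: Loose black marker pen, 16 x 118 x 16 mm, lying on the desk beside the jig; origin under its centre. Bystander.
- coax_tee: Loose metal T-shaped coaxial connector, 26 x 34 x 14 mm, on the desk; origin under its centre. Bystander.
- lcd_module: Loose small display board, 62 x 36 x 13 mm, on the desk; origin under its centre. Bystander.

How it is judged:
By the outcome, as a careful person would: the job done as asked, in the order asked, and still so for the second after the job is handed in, with the robot touching nothing.
It also fails if it takes over 64 s, if anything falls off the work surface, if the arm or the gripper's body presses on something with over 40 N, if the wrist force passes 120 N, or if a joint passes its speed limit or range.

## Working session

There is one attempt and no reset: what is moved stays moved. The work goes in short steps, Python scripts to look and compute and a tool call to move; the robot and the scene stay as the last step left them, time stands still between calls to the robot, and variables do not carry over. Pictures are saved under pics/ and viewed, at most 10 in all, crops included, and the job is handed in when it is done.

Besides the shell and the picture viewer there is one more tool, called after "Call:" in YAML: its name, and indented under it one key for each argument. apply_moves: Moves the arm, as the interface text tells. Its arguments: {"type":"object","properties":{"rows":{"type":"array","items":{"type":"number"}},"grip":{"type":"number"},"grip_force":{"type":"number"}},"required":["rows"]}

```bash
mkdir -p pics; ls; python3 - <<'E'
from station import ctrl
import cv2, numpy as np
np.set_printoptions(precision=4,suppress=True)
o=ctrl.get_obs(); print(o, ctrl.tip_extent)
for n in ("top","side"):
    im,d=ctrl.get_image(n); cv2.imwrite(f"pics/{n}0.png",im); np.save(f"pics/{n}0.npy",d)
    print(n,ctrl.camera_model(n))
print(ctrl.camera_model("wrist"))
E
```

```text
pics
{'t': 0.0, 'q': array([-1.373 ,  0.0533,  1.6143,  0.    ,  1.476 , -0.119 ]), 'dq': array([ 0.0003,  0.0014,  0.0004, -0.0004, -0.001 , -0.0001]), 'effort': array([  0.001 , -39.3677, -37.0179,   0.    ,   0.0071,  -0.    ]), 'tool_pos': array([ 0.1946, -0.5934,  0.3026]), 'tool_rot': array([-3.1002, -0.4953,  0.0001]), 'contact_force': array([ 0.4643, -0.5936, -0.1546]), 'wrist_torque': array([ 0.0151,  0.0551, -0.0293]), 'grip_force': 0.0, 'opening': 0.08521147650008691} 0.0726
top {'mtx': array([[588.2471,   0.    , 321.8028],
       [  0.    , 588.2471, 239.8758],
       [  0.    ,   0.    ,   1.    ]]), 'R': array([[-0.051 , -0.9987,  0.0057],
       [-0.9744,  0.0485, -0.2194],
       [ 0.2188, -0.0168, -0.9756]]), 't': array([0.3274, 0.3681, 0.8313])}
side {'mtx': array([[531.212 ,   0.    , 315.6329],
       [  0.    , 531.212 , 248.5913],
       [  0.    ,   0.    ,   1.    ]]), 'R': array([[-0.9348, -0.3552, -0.002 ],
       [-0.1495,  0.3985, -0.9049],
       [ 0.3222, -0.8456, -0.4257]]), 't': array([ 0.4573, -0.0009,  1.0394])}
{'mtx': array([[355.5986,   0.    , 313.7745],
       [  0.    , 355.5986, 237.7893],
       [  0.    ,   0.    ,   1.    ]]), 'tool_from_camera': array([[-0.0001, -0.9507, -0.3102,  0.0808],
       [ 1.    , -0.0001, -0.0001, -0.0009],
       [ 0.0001, -0.3102,  0.9507, -0.0703],
       [ 0.    ,  0.    ,  0.    ,  1.    ]])}
```

View pics/top0.png

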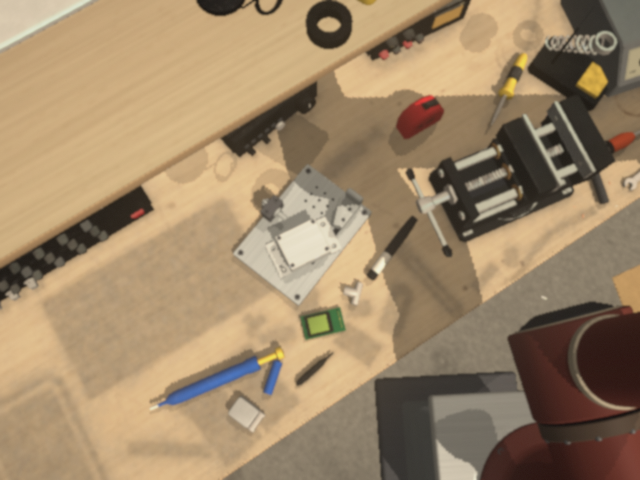

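View pics/side0.png

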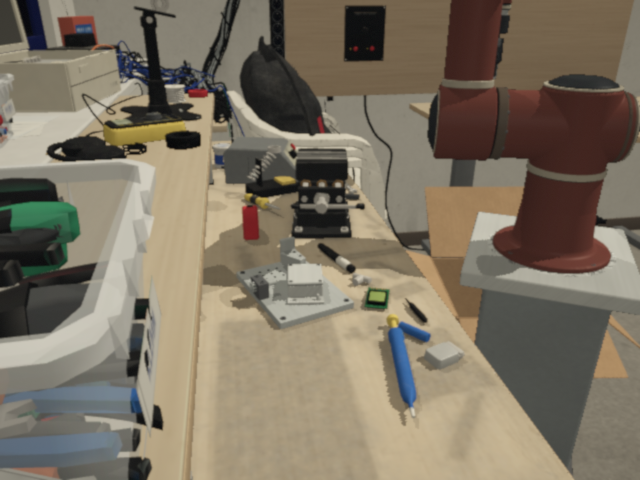

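The top view shows the jig's corners near (308,166), (367,212), (297,303) and (234,254). The stop is at (270,205), the box is around (303,243) and the wedge tab is near (347,215). So jig +x points up-left and +y points down-left.

```bash
cat > h.py <<'E'
from station import ctrl
import cv2, numpy as np
from scipy.spatial.transform import Rotation as Rot
np.set_printoptions(precision=4,suppress=True)
def cam(n,o=None):
    m=ctrl.camera_model(n)
    if n!="wrist": return m["mtx"],m["R"],m["t"]
    T=np.eye(4);T[:3,:3]=Rot.from_rotvec(o["tool_rot"]).as_matrix();T[:3,3]=o["tool_pos"]
    E=np.linalg.inv(T@m["tool_from_camera"]); return m["mtx"],E[:3,:3],E[:3,3]
def ray(c,uv):
    K,R,t=c; d=R.T@np.linalg.solve(K,[*uv,1.]); return -R.T@t,d
def onz(c,uv,z):
    p,d=ray(c,uv); return p+d*(z-p[2])/d[2]
def proj(c,X):
    K,R,t=c; p=K@(R@np.asarray(X)+t); return p[:2]/p[2]
def tri(c1,u1,c2,u2):
    p,d=ray(c1,u1);q,e=ray(c2,u2); A=np.c_[d,-e]; s=np.linalg.lstsq(A,q-p,rcond=None)[0]
    a,b=p+s[0]*d,q+s[1]*e; return (a+b)/2,np.linalg.norm(a-b)
def fit(J,W): # 2D rigid J->W
    J=np.array(J);W=np.array(W);a,b=J.mean(0),W.mean(0)
    H=(J-a).T@(W-b);th=np.arctan2(H[0,1]-H[1,0],H[0,0]+H[1,1])
    R=np.array([[np.cos(th),-np.sin(th)],[np.sin(th),np.cos(th)]]);return th,b-R@a,np.linalg.norm((J-a)@R.T+b-W,axis=1)
E
python3 - <<'E'
from h import *
c=cam("top")
W=[onz(c,u,.012)[:2] for u in [(308,166),(367,212),(297,303),(234,254)]]
J=[(.064,-.092),(-.064,-.092),(-.064,.092),(.064,.092)]
print(np.array(W)); print(fit(J,W))
o=ctrl.get_obs(); print(Rot.from_rotvec(o["tool_rot"]).as_matrix())
E
```

```text
[[0.5105 0.3237]
 [0.431  0.2359]
 [0.2957 0.3499]
 [0.375  0.4425]]
(np.float64(0.8568315439186854), array([0.4031, 0.338 ]), array([0.0047, 0.0066, 0.0041, 0.0042]))
[[ 0.9502  0.3115 -0.0004]
 [ 0.3115 -0.9502  0.0018]
 [ 0.0002 -0.0019 -1.    ]]
```

Call:
apply_moves:
  rows: [0.633,-0.834,0,0,0,-0.344,0.633,-0.834,0,0,0,-0.344,0.633,-0.834,0,0,0,-0.344,0.633,-0.834,0,0,0,-0.344,0.633,-0.834,0,0,0,-0.344,0.633,-0.834,0,0,0,-0.344,0.633,-0.834,0,0,0,-0.344,0.633,-0.834,0,0,0,-0.344,0.633,-0.834,0,0,0,-0.344,0.633,-0.834,0,0,0,-0.344,0.633,-0.834,0,0,0,-0.344,0.633,-0.834,0,0,0,-0.344,0.633,-0.834,0,0,0,-0.344,0.633,-0.834,0,0,0,-0.344]
  grip: 0

```text
t: 1.5
tool_pos: [0.3999, 0.0028, 0.3034]
tool_rot: [-2.852, -1.314, 0.001]
contact_force: [0.8, -0.0, -0.0]
opening: -0.0001
grip_force: 0.0
```

Call:
apply_moves:
  rows: [0.493,-0.362,0.083,0,0,0,0.493,-0.362,0.083,0,0,0,0.493,-0.362,0.083,0,0,0,0.493,-0.362,0.083,0,0,0,0.493,-0.362,0.083,0,0,0,0.493,-0.362,0.083,0,0,0,0.493,-0.362,0.083,0,0,0,0.493,-0.362,0.083,0,0,0,0.493,-0.362,0.083,0,0,0,0.493,-0.362,0.083,0,0,0,0.493,-0.362,0.083,0,0,0]

```text
t: 2.6
tool_pos: [0.4295, 0.3643, 0.2541]
tool_rot: [2.858, 1.303, -0.0]
contact_force: [0.3, -0.7, -1.0]
opening: 0.0002
grip_force: 0.0
```

```bash
python3 - <<'E'
from h import *
o=ctrl.get_obs(); im,d=ctrl.get_image("wrist"); cv2.imwrite("pics/w1.png",im); np.save("pics/w1.npy",d)
np.savez("pics/w1o.npz",tool_pos=o["tool_pos"],tool_rot=o["tool_rot"])
print(o["tool_pos"],o["tool_rot"],o["q"],o["contact_force"],ctrl.tip_extent)
E
```

```text
[0.4295 0.3643 0.2541] [ 2.8581  1.303  -0.0003] [ 0.5715 -0.0583  1.8079 -0.0005  1.3923  1.2869] [ 0.2879 -0.7001 -0.9978] 0.0726
```

View pics/w1.png

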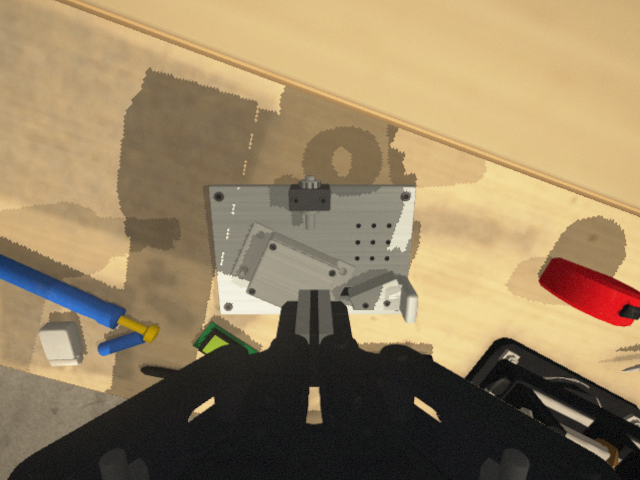

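The wrist view from above shows the plate corners at about (206,186), (415,185) and (219,314). The stop is at (309,197), the box is at left centre, and the wedge with its tab is at right, with the tab near (408,300). The fingers hide the box's free corner, so I'll zoom in and fit.

```bash
python3 - <<'E'
from h import *
im=cv2.imread("pics/w1.png"); cr=cv2.resize(im[175:335,200:425],None,fx=3.5,fy=3.5,interpolation=cv2.INTER_CUBIC)
cv2.imwrite("pics/w1c.png",cr)
c=cam("wrist",dict(np.load("pics/w1o.npz")))
W=[onz(c,u,.012)[:2] for u in [(206,186),(415,185),(219,314)]]
J=[(.064,.092),(.064,-.092),(-.064,.092)]
print(np.array(W),fit(J,W))
E
```

```text
[[0.3754 0.4472]
 [0.5151 0.327 ]
 [0.2923 0.3502]] (np.float64(0.8599750630531475), array([0.4036, 0.3386]), array([0.0002, 0.0001, 0.0002]))
```

View pics/w1c.png

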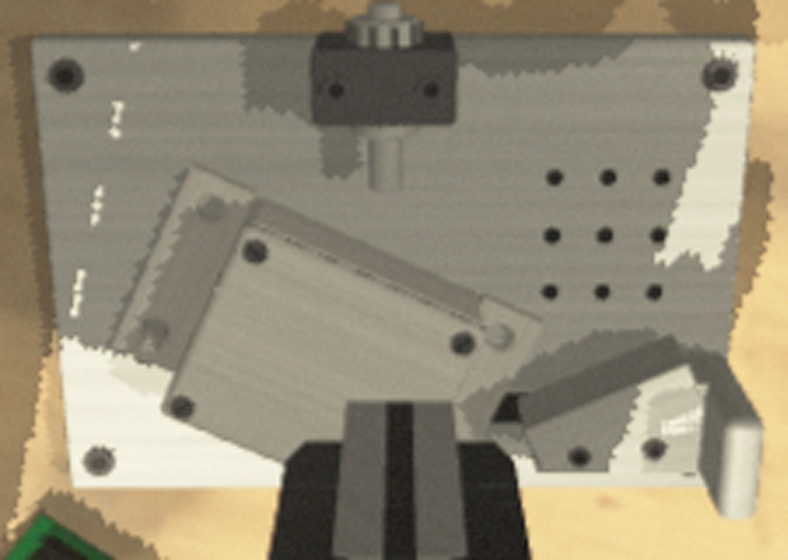

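The crop sharpens this. The box's top corners are near (252,222) and (165,410), with the top back edge running to about (478,308). The wedge nose is near (525,410) and the tab top runs from (722,518) to (760,425). The closed fingers are about 35 px wide.

```bash
cat >> h.py <<'E'
JO=np.array([.4036,.3386]);JT=.860
def w2j(p):
    c,s=np.cos(JT),np.sin(JT);return (np.array([[c,s],[-s,c]])@(np.asarray(p)[:2]-JO))*1e3
def j2w(p):
    c,s=np.cos(JT),np.sin(JT);return JO+np.array([[c,-s],[s,c]])@(np.asarray(p)/1e3)
E
python3 - <<'E'
from h import *
d=np.load("pics/w1.npy"); o=dict(np.load("pics/w1o.npz"));c=cam("wrist",o)
def f(q): return (q[0]/3.5+200-.36,q[1]/3.5+175-.36)
for n,q,z in [("boxBL",(252,222),.041),("boxBR",(478,308),.041),("boxFL",(165,410),.041),("tipscrew",(385,190),.029),
  ("tabtop outer front",(750,518),.059),("tabtop outer back",(760,427),.059),("tabtop in front",(722,510),.059),("nose",(525,415),.03),("nosefront",(540,470),.03)]:
    u=f(q); X=onz(c,u,z)
    D=d[int(u[1])-1:int(u[1])+2,int(u[0])-1:int(u[0])+2]; K,R,t=c
    Y=R.T@(np.median(D)*np.linalg.solve(K,[*u,1.])-t)
    print(n,w2j(X),"depth:",w2j(Y),Y[2])
a=onz(c,f((252,222)),.041);b=onz(c,f((165,410)),.041);e=onz(c,f((478,308)),.041)
v=w2j(a)-w2j(b);print("yaw",np.arctan2(v[1],v[0]));v=w2j(a)-w2j(e);print(np.arctan2(-v[0],v[1]))
print("tcp jig",w2j(o["tool_pos"]), 2*np.arctan2(o["tool_rot"][1],o["tool_rot"][0]))
Y=0
for (u,v) in [(270,262),(290,270)]:
    p=c[1].T@(d[v,u]*np.linalg.solve(c[0],[u,v,1.])-c[2]);print("boxtop z",p)
E
```

```text
boxBL [24.7898 32.6704] depth: [22.5841 33.5192] 0.03425308387079517
boxBR [  2.3434 -21.8191] depth: [ -4.7097 -22.9728] 0.023632598489837606
boxFL [-24.9616  56.6632] depth: [-25.1149  56.7275] 0.04069490696487393
tipscrew [29.0499  0.8919] depth: [30.2231  0.8404] 0.032920969486577786
tabtop outer front [-45.6858 -87.6422] depth: [-46.2185 -87.9186] 0.058133325310790136
tabtop outer back [-21.0585 -87.9744] depth: [-21.3914 -88.1787] 0.05836189065210061
tabtop in front [-43.4358 -80.6593] depth: [-43.9839 -80.9239] 0.058095687981147955
nose [-32.3932 -35.3276] depth: [-32.9516 -35.4481] 0.02890269572915021
nosefront [-48.6486 -39.7555] depth: [-44.8267 -38.9095] 0.03677498757695804
yaw -0.4493511792986979
-0.390756328984601
tcp jig [36.3567 -2.855 ] 0.8554934406800183
boxtop z [0.3793 0.3639 0.0412]
boxtop z [0.3875 0.3474 0.042 ]
```

```bash
python3 - <<'E'
from h import *
d=np.load("pics/w1.npy"); m=ctrl.camera_model("wrist"); K=m["mtx"];T=m["tool_from_camera"]
for v in (288,291,295,300,310,330):
    P=[]
    for u in range(270,365):
        p=T@np.r_[d[v,u]*np.linalg.solve(K,[u,v,1.]),1]
        if 0<d[v,u]<.2: P.append(p[:3]*1e3)
    P=np.array(P)
    if len(P): print(v,len(P),P[0],P[len(P)//2],P[-1])
    else: print(v,"none",d[v,315])
c=cam("top")
for n,u in [("tee",(352,293)),("markerend",(374,273)),("lcdTR",(342,308)),("lcdTL",(303,313))]:print(n,w2j(onz(c,u,.01)))
E
```

```text
288 none 0.3126087
291 32 [12.3587 -6.9479 67.0026] [13.2607 -0.1153 65.198 ] [12.2138  6.3062 67.2888]
295 32 [12.3777 -6.7906 63.2762] [12.9472 -0.1172 62.1669] [12.9987  6.0831 62.0652]
300 32 [12.7881 -6.5678 58.1268] [12.3383 -0.1191 58.9715] [12.6637  5.9365 58.3578]
310 68 [  8.5539 -13.8987  57.5891] [12.768  -0.1247 50.1518] [ 7.8456 13.385  58.8326]
330 74 [  8.7374 -13.6492  42.7417] [12.4695 -0.1329 36.9045] [ 8.6924 13.0335 42.8068]
tee [-117.5311   26.5156]
markerend [-125.47   -18.195]
lcdTR [-119.3299   53.6383]
lcdTL [-77.9122  95.242 ]
```

Call:
apply_moves:
  rows: [-0.18,-0.036,0,0,0,-0.1,-0.18,-0.036,0,0,0,-0.1,-0.18,-0.036,0,0,0,-0.1,-0.18,-0.036,0.08,0,0,-0.1,-0.18,-0.036,0.15,0,0,-0.1,-0.18,-0.036,0.22,0,0,-0.1,-0.18,-0.036,0.25,0,0,-0.1,-0.18,-0.036,0.263,0,0,-0.1,-0.18,-0.036,0.263,0,0,-0.1,-0.18,-0.036,0.263,0,0,-0.1,-0.18,-0.036,0.263,0,0,-0.1]

```text
t: 3.75
tool_pos: [0.3434, 0.2989, 0.0983]
tool_rot: [-2.746, -1.525, -0.006]
contact_force: [-1.0, -1.0, 0.1]
opening: 0.0001
grip_force: 0.0
```

```bash
cat > st.py <<'E'
from h import *
import sys
o=ctrl.get_obs(); R=Rot.from_rotvec(o["tool_rot"]).as_matrix()
F=[ctrl.get_obs()["contact_force"]]
ph=np.arctan2(R[1,0],R[0,0]);f=o["contact_force"];c,s=np.cos(JT),np.sin(JT)
print("t",round(o["t"],2),"jig",w2j(o["tool_pos"]),"z",o["tool_pos"][2],"yaw-jig",ph-JT,"tilt",R[2,:2],"Fjig",c*f[0]+s*f[1],-s*f[0]+c*f[1],f[2])
if len(sys.argv)>1:
    im,d=ctrl.get_image("wrist"); cv2.imwrite(f"pics/{sys.argv[1]}.png",im[100:400,100:500]); np.save(f"pics/{sys.argv[1]}.npy",d)
E
python3 st.py w2
```

```text
t 3.75 jig [-69.3507  19.6992] z 0.0982930583061826 yaw-jig 0.1539806242066567 tilt [0.0034 0.0017] Fjig -1.4090546705732994 0.1198102276016707 0.07609511084627747
```

View pics/w2.png

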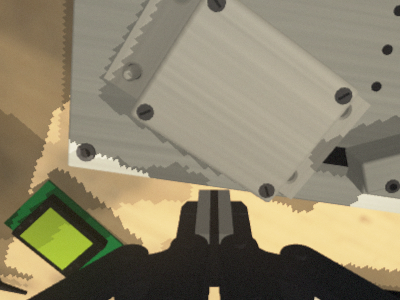

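The fingers stand clear in front of the box (crop 215,200), beside its free front corner (270,195). Next is a slow push, stopping short of home.

Call:
apply_moves:
  rows: [0.004,0.0018,0,0,0,0,0.008,0.0036,0,0,0,0,0.012,0.0054,0,0,0,0,0.0145,0.0065,0,0,0,0,0.017,0.0076,0,0,0,0,0.0195,0.0087,0,0,0,0,0.022,0.0098,0,0,0,0,0.0245,0.011,0,0,0,0,0.027,0.0121,0,0,0,0,0.0295,0.0132,0,0,0,0,0.032,0.0143,0,0,0,0,0.0345,0.0154,0,0,0,0,0.0368,0.0165,0,0,0,0]

```text
t: 5.1
tool_pos: [0.3623, 0.3118, 0.0963]
tool_rot: [2.746, 1.526, 0.0]
contact_force: [-1.3, -3.0, -0.6]
opening: 0.0003
grip_force: 1.1
```

```bash
python3 st.py w3
```

```text
t 5.1 jig [-47.2148  13.8   ] z 0.09629887943893584 yaw-jig 0.154237118844046 tilt [0.0001 0.0001] Fjig -3.0911753465698446 -0.9679807996436648 -0.5872886079634787
```

View pics/w3.png

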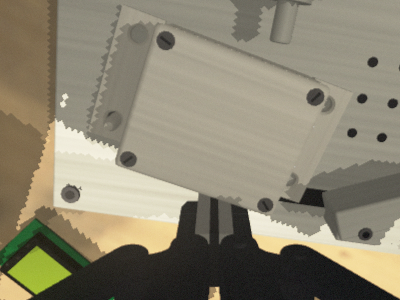

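The box has swung about halfway. The finger bears on its front at crop (215,195), roughly 15 mm from the free edge at (272,212), and the box lies flat. Now I'll creep.

Call:
apply_moves:
  rows: [0.0011,0.0007,0,0,0,0,0.0022,0.0014,0,0,0,0,0.0033,0.0021,0,0,0,0,0.0044,0.0028,0,0,0,0,0.0055,0.0035,0,0,0,0,0.0066,0.0041,0,0,0,0,0.0077,0.0048,0,0,0,0]

```text
t: 5.85
tool_pos: [0.3671, 0.3142, 0.0963]
tool_rot: [-2.746, -1.526, 0.0]
contact_force: [-1.7, -2.6, 0.5]
opening: 0.0002
grip_force: 1.4
```

```bash
python3 st.py
```

```text
t 5.85 jig [-42.3287  11.7738] z 0.09631131176825378 yaw-jig 0.1542351726270671 tilt [-0.0001 -0.0002] Fjig -3.1279270247693445 -0.42784925351078984 0.473648668835163
```

Still sliding at 3 N. I'll go on in short steps.

Call:
apply_moves:
  rows: [0.0011,0.0005,0,0,0,0,0.0022,0.0011,0,0,0,0,0.0032,0.0016,0,0,0,0]

```text
t: 6.15
tool_pos: [0.3689, 0.3153, 0.0963]
tool_rot: [-2.746, -1.526, 0.0]
contact_force: [-1.8, -2.5, 1.1]
opening: 0.0001
grip_force: 1.5
```

Call:
apply_moves:
  rows: [0.0008,0.0003,0,0,0,0,0.0016,0.0006,0,0,0,0]

```text
t: 6.35
tool_pos: [0.3696, 0.3158, 0.0963]
tool_rot: [2.746, 1.526, -0.001]
contact_force: [-3.0, -3.4, 2.1]
opening: -0.0003
grip_force: 2.5
```

```bash
python3 st.py
```

```text
t 6.35 jig [-39.5005  10.9029] z 0.09627053532858562 yaw-jig 0.15430287716173907 tilt [-0.0009 -0.0003] Fjig -4.516733586569754 0.040679431915273234 2.1180119858602673
```

Call:
apply_moves:
  rows: [0.0005,0.0001,0,0,0,0,0.0008,0.0001,0,0,0,0]

```text
t: 6.55
tool_pos: [0.3696, 0.3159, 0.0962]
tool_rot: [2.746, 1.526, -0.003]
contact_force: [-4.0, -4.8, 3.4]
opening: 0.0003
grip_force: 3.2
```

Call:
apply_moves:
  rows: [0.0005,0.0001,0,0,0,0]

```text
t: 6.65
tool_pos: [0.3697, 0.316, 0.0962]
tool_rot: [2.745, 1.526, -0.004]
contact_force: [-5.2, -5.6, 4.8]
opening: 0.0004
grip_force: 3.8
```

```bash
python3 st.py
```

```text
t 6.65 jig [-39.2638  10.9216] z 0.0962087630335737 yaw-jig 0.1544174306185805 tilt [-0.0027 -0.0006] Fjig -7.651890361765504 0.28267128537410713 4.759030124308472
```

Call:
apply_moves:
  rows: [0.0004,0.0001,-0.0005,0,0,0,0.0008,0.0001,-0.001,0,0,0]

```text
t: 6.85
tool_pos: [0.3698, 0.3161, 0.0964]
tool_rot: [2.745, 1.525, -0.005]
contact_force: [-4.1, -6.0, 1.3]
opening: 0.0001
grip_force: 3.4
```

```bash
python3 st.py
```

```text
t 6.85 jig [-39.1663  10.9375] z 0.09636876614404197 yaw-jig 0.15444692444213326 tilt [-0.0034 -0.0007] Fjig -7.226663997462434 -0.8553890291102477 1.2564546477470617
```

Call:
apply_moves:
  rows: [0.0006,0.0001,-0.0003,0,0,0,0.0012,0.0002,-0.0006,0,0,0]

```text
t: 7.05
tool_pos: [0.3699, 0.3162, 0.0964]
tool_rot: [2.745, 1.525, -0.008]
contact_force: [-5.0, -8.2, 1.3]
opening: -0.0001
grip_force: 4.3
```

Call:
apply_moves:
  rows: [0.0005,0.0001,-0.0003,0,0,0,0.0005,0.0001,-0.0003,0,0,0]

```text
t: 7.25
tool_pos: [0.3699, 0.3162, 0.0963]
tool_rot: [2.744, 1.525, -0.009]
contact_force: [-5.1, -7.9, 2.5]
opening: -0.0003
grip_force: 4.4
```

```bash
python3 st.py
```

```text
t 7.25 jig [-38.9375  10.9605] z 0.09632908408314306 yaw-jig 0.15453863031276083 tilt [-0.0058 -0.0012] Fjig -9.253017295864524 -1.2922027251384187 2.4917082124481205
```

Call:
apply_moves:
  rows: [0.0005,0.0001,-0.0003,0,0,0,0.001,0.0002,-0.0005,0,0,0,0.0014,0.0002,-0.0006,0,0,0]

```text
t: 7.55
tool_pos: [0.37, 0.3164, 0.0964]
tool_rot: [2.744, 1.525, -0.012]
contact_force: [-5.9, -9.5, 3.2]
opening: -0.0003
grip_force: 5.5
```

```bash
python3 st.py
```

```text
t 7.55 jig [-38.7089  10.9568] z 0.09636061669001954 yaw-jig 0.15470304595991557 tilt [-0.0078 -0.0015] Fjig -11.02988269098876 -1.7339010226439804 3.2047253029550626
```

Call:
apply_moves:
  rows: [0.0006,0.0001,-0.0004,0,0,0,0.0008,0.0001,-0.0006,0,0,0,0.0008,0.0001,-0.0006,0,0,0]

```text
t: 7.85
tool_pos: [0.3701, 0.3165, 0.0964]
tool_rot: [2.743, 1.525, -0.013]
contact_force: [-5.8, -9.0, 2.8]
opening: 0.0
grip_force: 5.6
```

```bash
python3 st.py
```

```text
t 7.85 jig [-38.6334  10.9767] z 0.09636848134144614 yaw-jig 0.1546649546774913 tilt [-0.0088 -0.0017] Fjig -10.620116577721355 -1.4379062057907834 2.7521362871559245
```

Call:
apply_moves:
  rows: [0.0005,0.0001,-0.0002,0,0,0,0.0008,0.0001,-0.0003,0,0,0,0.0008,0.0001,-0.0003,0,0,0]

```text
t: 8.15
tool_pos: [0.3702, 0.3166, 0.0964]
tool_rot: [2.743, 1.525, -0.015]
contact_force: [-6.7, -10.3, 2.7]
opening: 0.0001
grip_force: 6.2
```

```bash
python3 st.py
```

```text
t 8.15 jig [-38.5161  10.9748] z 0.09639057834369641 yaw-jig 0.15473363283081143 tilt [-0.0099 -0.0018] Fjig -12.16093864263022 -1.6793185106866755 2.688474429085175
```

Call:
apply_moves:
  rows: [-0.002,-0.0003,0,0,0,0,-0.006,-0.001,0,0,0,0,-0.014,-0.0022,0,0,0,0,-0.027,-0.0042,0,0,0,0,-0.0412,-0.0064,0,0,0,0,-0.0412,-0.0064,-0.03,0,0,0,-0.0412,-0.0064,-0.08,0,0,0,-0.0412,-0.0064,-0.1,0,0,0,-0.0412,-0.0064,-0.1,0,0,0]

```text
t: 9.05
tool_pos: [0.3573, 0.3008, 0.1609]
tool_rot: [-2.746, -1.526, -0.009]
contact_force: [0.6, -0.0, 0.7]
opening: -0.0001
grip_force: 0.0
```

```bash
python3 st.py w4; python3 - <<'E'
from h import *
c=cam("top"); d=np.load("pics/top0.npy")
for u in [(410,173),(430,205),(447,250),(455,195),(412,220),(420,115)]:
    D=np.median(d[u[1]-2:u[1]+3,u[0]-2:u[0]+3]);K,R,t=c
    Y=R.T@(D*np.linalg.solve(K,[*u,1.])-t);print(u,w2j(Y),Y)
E
```

```text
t 9.05 jig [-58.8647  10.3958] z 0.16091202020313855 yaw-jig 0.15417095720367058 tilt [0.0053 0.0026] Fjig 0.3500809643052229 -0.46144045955766994 0.7357874562929391
(410, 173) [ -82.0726 -149.2543] [0.4632 0.179  0.0943]
(430, 205) [-132.1526 -126.9797] [0.4136 0.1556 0.0977]
(447, 250) [-188.183   -89.8053] [0.3489 0.1374 0.0948]
(455, 195) [-151.4281 -159.4115] [0.4256 0.1198 0.1005]
(412, 220) [-122.4725 -119.2221] [0.414  0.168  0.0152]
(420, 115) [ -36.5375 -247.3995] [0.5673 0.1495 0.0583]
```

View pics/w4.png

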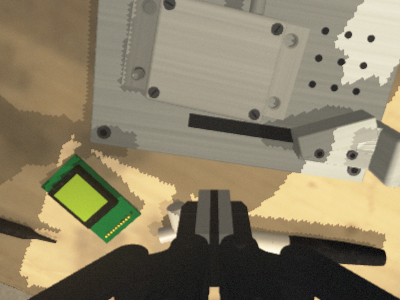

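The box now lies flat with its back at the screw tip (crop 258,5), and the slot is exposed ahead of the wedge. Next I'll turn the tool 90° and go above the start point outside the tab.

Call:
apply_moves:
  rows: [0.011,0.1997,0,0,0,-0.902,0.011,0.1997,0,0,0,-0.902,0.011,0.1997,0,0,0,-0.902,0.011,0.1997,0,0,0,-0.902,0.011,0.1997,0,0,0,-0.902,0.011,0.1997,0,0,0,-0.902,0.011,0.1997,0,0,0,-0.902,0.011,0.1997,0,0,0,-0.902,0.011,0.1997,0,0,0,-0.902,0.011,0.1997,0,0,0,-0.902,0.011,0.1997,0,0,0,-0.902,0.011,0.1997,0,0,0,-0.902,0.011,0.1997,0,0,0,-0.902]

```text
t: 10.4
tool_pos: [0.4609, 0.2423, 0.1576]
tool_rot: [-1.094, -2.944, 0.001]
contact_force: [0.1, 0.7, -0.5]
opening: -0.0006
grip_force: 0.0
```

```bash
python3 st.py w5
```

```text
t 10.4 jig [ -35.5962 -106.2878] z 0.15758376760422563 yaw-jig 1.5698730925843964 tilt [ 0.0006 -0.001 ] Fjig 0.5734420529833799 0.4256413431451446 -0.4614456754434593
```

View pics/w5.png

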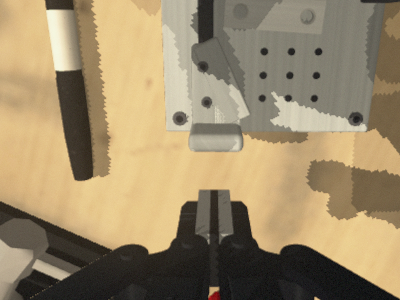

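The tab top is at crop (189–243, 123–150), centred in front of the closed fingers at (215,210). It's well aligned with a small gap, so I'll descend.

Call:
apply_moves:
  rows: [-0.003,0,0.04,0,0,0,-0.003,0,0.0877,0,0,0,-0.003,0,0.0877,0,0,0,-0.003,0,0.0877,0,0,0]

```text
t: 10.85
tool_pos: [0.4623, 0.2411, 0.1055]
tool_rot: [-1.093, -2.944, 0.001]
contact_force: [-0.5, 0.0, -0.3]
opening: 0.0001
grip_force: 0.0
```

```bash
python3 st.py
```

```text
t 10.85 jig [ -35.5725 -108.0847] z 0.10550058908902918 yaw-jig 1.570732515666963 tilt [ 0.0007 -0.0012] Fjig -0.29713985341533394 0.41449315055964253 -0.3219965713170425
```

Call:
apply_moves:
  rows: [0.0033,0,0,0,0,0,0.0067,0,0,0,0,0,0.01,0,0,0,0,0,0.013,0,0,0,0,0,0.016,0,0,0,0,0,0.019,0,0,0,0,0,0.022,0,0,0,0,0,0.025,0,0,0,0,0,0.028,0,0,0,0,0,0.031,0,0,0,0,0,0.034,0,0,0,0,0,0.037,0,0,0,0,0]

```text
t: 12.05
tool_pos: [0.4458, 0.2558, 0.1057]
tool_rot: [1.093, 2.945, 0.0]
contact_force: [2.4, -0.6, 1.7]
opening: -0.0001
grip_force: 1.2
```

```bash
python3 st.py
```

```text
t 12.05 jig [-35.2166 -85.9488] z 0.10572927002772284 yaw-jig 1.5710794063608415 tilt [-0.0001  0.0002] Fjig 1.1048058082130308 -2.2463742710117858 1.7026580064910406
```

Wedge is sliding at about 2 N. I'll continue 10 mm, then creep.

Call:
apply_moves:
  rows: [0.0025,0,0,0,0,0,0.005,0,0,0,0,0,0.0075,0,0,0,0,0,0.01,0,0,0,0,0,0.0125,0,0,0,0,0,0.015,0,0,0,0,0]

```text
t: 12.65
tool_pos: [0.4389, 0.2617, 0.1057]
tool_rot: [1.093, 2.945, 0.0]
contact_force: [2.7, -0.6, 0.1]
opening: 0.0001
grip_force: 1.2
```

Call:
apply_moves:
  rows: [0.0015,0,0,0,0,0,0.003,0,0,0,0,0,0.0045,0,0,0,0,0]

```text
t: 12.95
tool_pos: [0.4368, 0.2633, 0.1056]
tool_rot: [-1.093, -2.945, 0.0]
contact_force: [2.4, 0.4, 0.8]
opening: 0.0001
grip_force: 1.1
```

```bash
python3 st.py
```

```text
t 12.95 jig [-35.4123 -74.2615] z 0.10562709142198551 yaw-jig 1.5711620964546698 tilt [ 0.0001 -0.0003] Fjig 1.8242817115576166 -1.5582979124019836 0.7566036420261649
```

Call:
apply_moves:
  rows: [0.0016,0,0,0,0,0,0.0032,0,0,0,0,0,0.0048,0,0,0,0,0]

```text
t: 13.25
tool_pos: [0.4346, 0.2652, 0.1056]
tool_rot: [-1.093, -2.945, 0.0]
contact_force: [1.6, 0.2, 0.4]
opening: -0.0003
grip_force: 1.1
```

Call:
apply_moves:
  rows: [0.0014,0,0,0,0,0,0.0028,0,0,0,0,0]

```text
t: 13.45
tool_pos: [0.4334, 0.2663, 0.1056]
tool_rot: [-1.093, -2.945, 0.0]
contact_force: [2.3, -0.6, 2.0]
opening: -0.0003
grip_force: 1.1
```

Call:
apply_moves:
  rows: [0.0014,0,0,0,0,0,0.0028,0,0,0,0,0]

```text
t: 13.65
tool_pos: [0.4321, 0.2674, 0.1056]
tool_rot: [-1.093, -2.945, 0.0]
contact_force: [1.9, -1.2, 0.6]
opening: -0.0002
grip_force: 1.1
```

```bash
python3 st.py
```

```text
t 13.65 jig [-35.3928 -68.0337] z 0.10562382282017477 yaw-jig 1.571095566899925 tilt [ 0.0001 -0.0003] Fjig 0.2946554108395777 -2.188789574245736 0.6427351734190994
```

Call:
apply_moves:
  rows: [0.0012,0,0,0,0,0,0.0024,0,0,0,0,0]

```text
t: 13.85
tool_pos: [0.4313, 0.2681, 0.1057]
tool_rot: [1.092, 2.945, -0.001]
contact_force: [4.1, -2.9, -0.6]
opening: -0.0001
grip_force: 2.6
```

Call:
apply_moves:
  rows: [0.001,0,0,0,0,0,0.002,0,0,0,0,0]

```text
t: 14.05
tool_pos: [0.4307, 0.2685, 0.1057]
tool_rot: [1.092, 2.944, -0.001]
contact_force: [5.2, -4.5, -1.1]
opening: 0.0
grip_force: 3.6
```

```bash
python3 st.py
```

```text
t 14.05 jig [-35.4029 -66.2818] z 0.10568248660953246 yaw-jig 1.5713845779608886 tilt [-0.0022 -0.0002] Fjig -0.0074213087602332806 -6.819909916107408 -1.0680139750177091
```

Call:
apply_moves:
  rows: [0.0008,0,0,0,0,0,0.0016,0,0,0,0,0]

```text
t: 14.25
tool_pos: [0.4304, 0.2689, 0.1057]
tool_rot: [1.091, 2.943, -0.002]
contact_force: [7.1, -6.1, -1.4]
opening: 0.0
grip_force: 4.6
```

```bash
python3 st.py
```

```text
t 14.25 jig [-35.3896 -65.7982] z 0.10571652052130862 yaw-jig 1.5715521189242918 tilt [-0.0035 -0.0001] Fjig 0.018679986235496493 -9.34477672579465 -1.3507910428535086
```

Call:
apply_moves:
  rows: [0.0008,0,0,0,0,0,0.0013,0,0,0,0,0]

```text
t: 14.45
tool_pos: [0.4301, 0.2691, 0.1057]
tool_rot: [1.091, 2.942, -0.002]
contact_force: [9.0, -6.4, -2.3]
opening: -0.0001
grip_force: 5.4
```

```bash
python3 st.py
```

```text
t 14.45 jig [-35.3763 -65.4336] z 0.10574463309719263 yaw-jig 1.5715789095110235 tilt [-0.0045  0.    ] Fjig 1.079633671761318 -11.01041935076842 -2.30097457143493
```

Call:
apply_moves:
  rows: [0.0006,0,0,0,0,0,0.0009,0,0,0,0,0,0.0009,0,0,0,0,0]

```text
t: 14.75
tool_pos: [0.4299, 0.2692, 0.1057]
tool_rot: [1.09, 2.941, -0.003]
contact_force: [8.8, -7.9, -3.0]
opening: -0.0001
grip_force: 5.8
```

```bash
python3 st.py
```

```text
t 14.75 jig [-35.4    -65.2215] z 0.10574924528628359 yaw-jig 1.5716070804393714 tilt [-0.0052  0.    ] Fjig -0.2339206335705022 -11.873422708828333 -3.0325556961980658
```

Call:
apply_moves:
  rows: [0.0005,0,0,0,0,0,0.0008,0,0,0,0,0,0.0008,0,0,0,0,0]

```text
t: 15.05
tool_pos: [0.4297, 0.2694, 0.1058]
tool_rot: [1.09, 2.941, -0.003]
contact_force: [9.3, -8.1, -3.2]
opening: 0.0002
grip_force: 6.3
```

```bash
python3 st.py
```

```text
t 15.05 jig [-35.3855 -64.9415] z 0.10577321938840423 yaw-jig 1.5716212547007462 tilt [-0.0058  0.0001] Fjig -0.04150093814888134 -12.3729416915731 -3.1925393905822728
```

Call:
apply_moves:
  rows: [0.0004,0,0,0,0,0,0.0006,0,0,0,0,0,0.0006,0,0,0,0,0]

```text
t: 15.35
tool_pos: [0.4296, 0.2695, 0.1058]
tool_rot: [1.09, 2.94, -0.003]
contact_force: [9.0, -9.1, -3.5]
opening: 0.0003
grip_force: 6.8
```

```bash
python3 st.py
```

```text
t 15.35 jig [-35.4092 -64.8302] z 0.10577603103182659 yaw-jig 1.5717011912537013 tilt [-0.0064  0.0001] Fjig -1.01496557944514 -12.748248971003598 -3.4647840216212034
```

Jammed at about 13 N. Now I'll withdraw straight back slowly, then lift.

Call:
apply_moves:
  rows: [-0.002,0,0,0,0,0,-0.005,0,0,0,0,0,-0.01,0,0,0,0,0,-0.02,0,0,0,0,0,-0.03,0,0,0,0,0,-0.03,0,0,0,0,0,-0.03,0,-0.08,0,0,0,-0.03,0,-0.15,0,0,0,-0.03,0,-0.2,0,0,0,-0.03,0,-0.2,0,0,0,-0.03,0,-0.2,0,0,0]

```text
t: 16.45
tool_pos: [0.4417, 0.2596, 0.2264]
tool_rot: [1.092, 2.945, 0.002]
contact_force: [0.1, -1.4, -1.2]
opening: 0.0003
grip_force: 0.0
```

```bash
python3 st.py w6
```

```text
t 16.45 jig [-35.0421 -80.4204] z 0.22640512758863035 yaw-jig 1.571105802224578 tilt [-0.0004  0.0014] Fjig -0.9852472137331063 -0.9333100284123161 -1.206752147321347
```

View pics/w6.png

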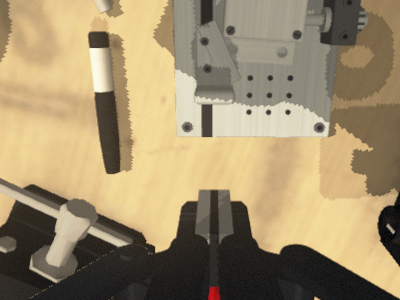

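The wedge lies against the box's free edge at crop (230,60), and the box back touches the screw tip at (305,20). The bystanders haven't moved and the robot is clear, so I'm handing in.

```bash
python3 -c "
from station import ctrl
print(ctrl.finish_job())"
```

```text
the job is handed in; nothing more can be done
None
```

I pushed the box home against the stop screw with about 12 N and jammed the wedge with about 13 N on its tab. The highest force I read was about 13 N. I handed the job in at about 16.5 s with the arm clear; the hand-in gave no verdict.

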